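# Find and press the hidden catch of the wardrobe chest

## Robot

A 7-joint arm with a two-finger parallel gripper is mounted at the origin on the work surface. World frame = base frame: x ahead of the robot, y to its left, z up, the work surface at z = 0. Lengths are in m, angles in rad, forces in N, time in s.
With the tool pointing down it reaches from about 0.425 to 0.925 m from the base axis. Payload 6.8 kg.
Tool frame: the origin (TCP) lies on the centre line of the jaws, within the pads' length; the fingertips stand 19 mm ahead of it and the grasp point (between the pads) is the TCP; z points along the fingers, y is the line along which they close (so a half turn about z gives the same grasp; the last joint's range is limited). The gripper opens to 85 mm and grips with 20 to 120 N. Pads are 22 mm wide; open, the fingers measure 114 mm over their backs; the gripper's body (76 mm by 85 mm) begins 54 mm behind the grasp point. The pads swing forward as they close: fully open they stand 13 mm farther back than shut.
Start: joints at [-1.448, 0.477, 0.022, 1.555, -0.011, 1.109, -0.083], TCP at [0.154, 0.657, 0.25] pointing down, gripper open.
Joint ranges: [-2.96, 2.96], [-0.34, 2.1], [-1.41, 1.46], [0.24, 2.44], [-1.37, 4.51], [0.17, 1.92], [-2.96, 2.96]. Speed limits (rad/s): [2.39, 2.39, 3.14, 3.14, 3.14, 3.14, 3.14].

## Interface

Orientations are given as a rotation vector (axis times angle).
In Python, from bench import r gives the robot as it stands. The module is installed in compiled form; this text tells all that it offers.
- The arm moves only by the tool arm_command, never from a script. Its argument "rows" is a list of rows, each an object of numbers: "fingers": the opening, from -1 (shut) to 1 (fully open); "x", "y", "z": the shift along the tool's x, y, z in m; "ax", "ay", "az": the turn, a rotation vector about the tool's x, y, z in degrees. In form: [{"fingers": .., "x": .., "y": .., "z": .., "ax": .., "ay": .., "az": ..}, ...]. A call has 1 to 10 rows; each row shifts and turns the commanded pose from where the row before left it, along the tool's axes as they then stand; what a row does not reach is not made up. A row lasts 1/12 s, in which the tool goes at most 41.7 mm and 7.16 degrees, less where a joint would pass 70% of its speed; a pose out of reach is approached as far as the arm can. A call is refused whole if a number of a shift passes 0.0417 or a number of a turn 7.16, either way. A call with a gripper value outside its range is refused whole. The fingers move at their own pace and stop on an object; "grip_force" is the grip in N (left out, the last holds). Time passes only in rows, so rows that do not move let the fingers close. It gives the time, the measured TCP pose, the force, the opening and the grip force at its end, in the units of the state.
- r.get_obs(): the state, without advancing time (a new reading comes with each control period).
- r.grab_frame(name): name is "scene" or "top" or "wrist"; returns a dict with "frame" (480x640x3 uint8, red, green, blue), "depth" (480x640 float32, m along the optical axis (not along the pixel's ray), 0 where there is no reading), "K" (3x3 intrinsics, pixels), "world_from_camera" (4x4, takes a point from camera to world coordinates). Camera axes: x right, y down, z forward; pixel columns grow to the right and rows downward; lengths in m; the calibration is good to about 2 mm. A picture is of the moment at which its call begins.
- r.hand_in(): hands the job in; it is judged then, once.
The state is a dict: "clock": time; "joints": joint angles; "qvel": joint speeds; "tau": joint torques, N m; "tcp_pos": TCP position; "orientation": TCP orientation; "contact_force": force on the tool from outside, world axes, zero at the start; "moment": the same for the moment, N m; "grip_width": finger opening in m; "gripper_force": force on a finger pad.
Only numpy, scipy, OpenCV 4.12 (cv2) and the standard library are available. Lean on these libraries where they do the work, as an engineer would, in place of code of your own. Each camera call takes 0.05 s, during which the arm holds its last target. There are 200 camera calls.

## Task

Feel over the flat round panel on top of the little chest for the flush button that works its hidden catch, and press that button fully home with your fingertips so that the sprung drawer comes out by itself. Do not touch the drawer, then let the button rise again and leave the drawer standing open. Everything else on and around the chest stays where it is: nothing is picked up or pushed about.

Things in the scene. Friction and masses are not known exactly. Their poses are not given: they have to be found in the camera images.
- chest: White plastic chest fixed to the shelf, 220 (x) x 300 (y) x 130 mm high, turned a little (yaw). Origin: centre of its underside; its x axis points away from the drawer front, z up. In the middle of its top is a round well 150 mm across and 2 mm deep whose floor is the flat panel that hides the button.
- panel_centre (a point): Centre of the flat, level, rigid round panel (150 mm across), on its upper face, 128 mm above the shelf. The button's centre is always 40 mm from this point, but the panel can be fitted any way round, so in any direction: the direction is not given and must be felt (or seen as a faint round seam). These axes do not turn with the button.
- release (a joint): How far the button is pressed (m): 0 up, 0.005 fully down; from 0.004 the catch frees the drawer. The button is a round flat disc of the same white plastic, 49 mm across in a 52 mm hole, its top 2 mm below the panel when up, 7 mm below when fully down. A spring lifts it: 1 N to start, 5 N fully down. The panel around it does not yield.
- drawer: The chest's drawer, white plastic, no handle; its front plate, 286 mm wide, fills the chest's -x face from 9 to 79 mm above the shelf. Its origin lies on the chest's origin when shut and moves up to 45 mm along the chest's -x when open. The catch holds it shut; once freed, a damped spring drives it fully out in about 1 to 2 s and it stays out.
- tin: Round metal tin, 52 mm across, 22 mm high, standing on the chest's top beside the well (+y side). Origin: centre of its underside.
- belt_hook: Chrome steel belt hook of 7 mm rod, about 85 x 45 mm, lying on the chest's top beside the well (-y side). Origin: under the middle of its shank.
- pot: Green ceramic pot, 96 mm across, 85 mm high, standing on the shelf beside the chest. Origin: centre of its underside.
- tumbler: Clear glass tumbler turned upside down, 74 mm across at its mouth, 100 mm high, on the shelf beside the chest. Origin: centre of its mouth, on the shelf.
- hanger: Orange plastic clothes hanger, 370 x 180 mm, 10 mm thick, lying on the shelf to the robot's left. Origin: middle of its long bar, at the shelf.
- brush: Clothes brush with wooden back, 150 x 45 x 34 mm, bristles down, on the shelf to the robot's right. Origin: centre of its underside.
- carton: Small cardboard box, 60 x 120 x 60 mm, on the shelf behind the chest. Origin: centre of its underside.

How it is judged:
By the outcome, as a careful person would: the job done as asked, in the order asked, and still so for the second after the job is handed in, with the robot touching nothing.
It also fails if it takes over 58 s, if anything falls off the work surface, if the arm or the gripper's body presses on something with over 40 N, if the wrist force passes 120 N, or if a joint passes its speed limit or range.

## Working session

There is one attempt and no reset: what is moved stays moved. The work goes in short steps, Python scripts to look and compute and a tool call to move; the robot and the scene stay as the last step left them, time stands still between calls to the robot, and variables do not carry over. Pictures are saved under pics/ and viewed, at most 10 in all, crops included, and the job is handed in when it is done.

Besides the shell and the picture viewer there is one more tool, called after ">>>" by a JSON object that holds its "fn" and its "kwargs". arm_command: Moves the arm, as the interface text tells. Its arguments: {"type":"object","properties":{"rows":{"type":"array"},"grip_force":{"type":"number"}},"required":["rows"]}

```bash
mkdir -p pics; python3 - <<'E'
from bench import r
import cv2,numpy as np,pickle
o=r.get_obs();print({k:np.round(v,3) for k,v in o.items()})
d={n:r.grab_frame(n) for n in("scene","top")}
pickle.dump(d,open('f0.pkl','wb'))
for n in d:
  cv2.imwrite(f'pics/{n}0.png',d[n]['frame'][...,::-1]);print(n,d[n]['K'].round(1).tolist(),d[n]['world_from_camera'].round(3).tolist())
E
```

```text
{'clock': np.float64(0.0), 'joints': array([-1.448,  0.478,  0.022,  1.556, -0.012,  1.109, -0.083]), 'qvel': array([-0.   , -0.001,  0.   , -0.002,  0.001, -0.001, -0.   ]), 'tau': array([-1.0000e-03, -5.9647e+01,  1.6080e+00, -2.8118e+01,  1.2000e-02,
        9.0000e-03, -0.0000e+00]), 'tcp_pos': array([0.154, 0.657, 0.249]), 'orientation': array([-3.620e-01, -3.121e+00,  3.000e-03]), 'contact_force': array([ 0.241, -0.195,  0.056]), 'moment': array([ 0.012, -0.012, -0.013]), 'gripper_force': np.float64(0.0), 'grip_width': np.float64(0.085)}
scene [[469.7, 0.0, 316.3], [0.0, 469.7, 237.1], [0.0, 0.0, 1.0]] [[-0.988, 0.138, -0.075, 0.672], [0.156, 0.814, -0.56, 0.672], [-0.016, -0.565, -0.825, 1.093], [0.0, 0.0, 0.0, 1.0]]
top [[491.6, 0.0, 320.9], [0.0, 491.6, 232.7], [0.0, 0.0, 1.0]] [[0.018, -0.993, 0.119, 0.426], [-1.0, -0.018, -0.001, 0.028], [0.003, -0.119, -0.993, 1.461], [0.0, 0.0, 0.0, 1.0]]
```

View pics/scene0.png

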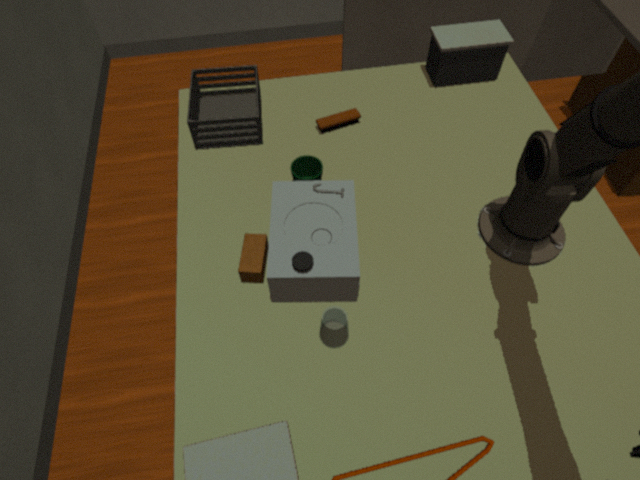

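View pics/top0.png

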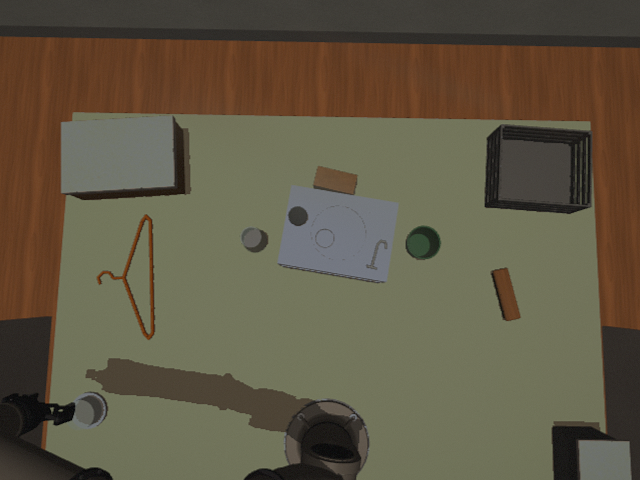

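The seam shows in both views: in top, the well is around (339,233) and the button around (325,239); in scene, the button is at (321,236). I'll measure it on an enhanced crop.

```bash
cat > h.py <<'E'
import numpy as np
def ray(f,u,v,z):
    K,T=f['K'],f['world_from_camera']
    d=T[:3,:3]@np.linalg.solve(K,[u,v,1.]);o=T[:3,3]
    return (o+d*(z-o[2])/d[2])
E
python3 - <<'E'
import pickle,cv2,numpy as np
from h import ray
d=pickle.load(open('f0.pkl','rb'))
f=d['top'];g=f['frame']
def enh(g,b,s):
  c=cv2.cvtColor(g,cv2.COLOR_RGB2GRAY)[b[1]:b[3],b[0]:b[2]]
  c=cv2.createCLAHE(4,(2,2)).apply(c);return cv2.resize(c,None,fx=s,fy=s,interpolation=cv2.INTER_CUBIC)
a=enh(g,(270,175,410,290),4);b=enh(d['scene']['frame'],(260,170,370,310),4)
cv2.imwrite('pics/e_top.png',a);cv2.imwrite('pics/e_scene.png',b)
for n,p,q in(('top',(339,233),(325,239)),('scene',(313,232),(321,236))):
  P=ray(d[n],*p,.128);Q=ray(d[n],*q,.128);print(n,P.round(4),Q.round(4),np.linalg.norm(P-Q))
# chest corners
for p in((293,186),(398,203),(386,279),(279,264)):print(ray(f,*p,.13).round(4))
E
```

```text
top [ 0.5855 -0.0227  0.128 ] [0.5683 0.0152 0.128 ] 0.041665766785570046
scene [ 5.903e-01 -1.000e-04  1.280e-01] [0.5725 0.0152 0.128 ] 0.023537595093439362
[0.7135 0.106  0.13  ]
[ 0.6713 -0.1837  0.13  ]
[ 0.4626 -0.1512  0.13  ]
[0.4978 0.1386 0.13  ]
```

View pics/e_top.png

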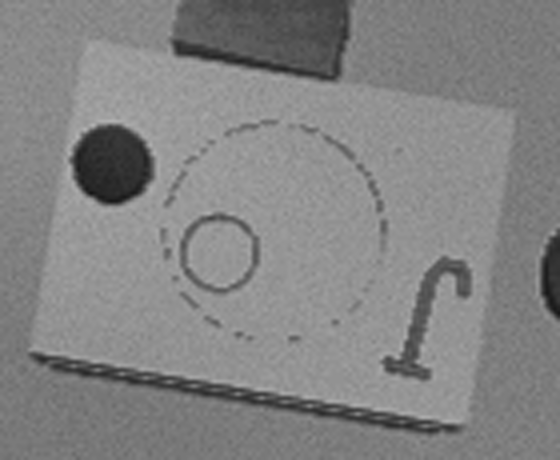

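View pics/e_scene.png

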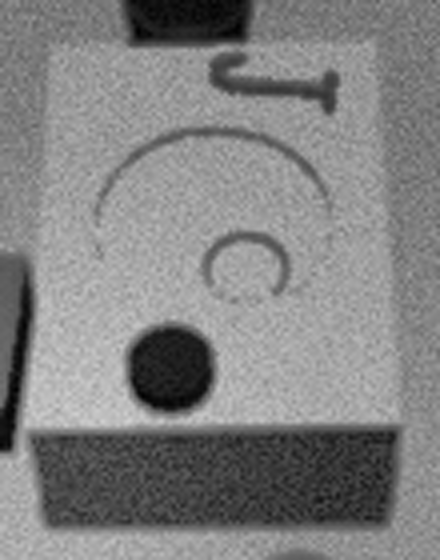

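The top crop puts the button at about (325,238) and the well centre at (338.7,232.5). The scene crop puts the button at about (321.7,237.5). Both give a button position near (0.570, 0.0145). I'll travel there with the fingers shut, keeping the height.

>>> {"fn": "arm_command", "kwargs": {"rows": [{"fingers": -1, "x": -0.027, "y": -0.026}, {"fingers": -1, "x": -0.027, "y": -0.026}, {"fingers": -1, "x": -0.027, "y": -0.026}, {"fingers": -1, "x": -0.027, "y": -0.026}, {"fingers": -1, "x": -0.027, "y": -0.026}, {"fingers": -1, "x": -0.027, "y": -0.026}, {"fingers": -1, "x": -0.027, "y": -0.026}, {"fingers": -1, "x": -0.027, "y": -0.026}, {"fingers": -1, "x": -0.027, "y": -0.026}, {"fingers": -1, "x": -0.027, "y": -0.026}], "grip_force": 20}}

```text
validation failed for argument at $.ro...
```

>>> {"fn": "arm_command", "kwargs": {"rows": [{"fingers": -1, "x": -0.027, "y": -0.026}, {"fingers": -1, "x": -0.027, "y": -0.026}, {"fingers": -1, "x": -0.027, "y": -0.026}, {"fingers": -1, "x": -0.027, "y": -0.026}, {"fingers": -1, "x": -0.027, "y": -0.026}, {"fingers": -1, "x": -0.027, "y": -0.026}, {"fingers": -1, "x": -0.027, "y": -0.026}, {"fingers": -1, "x": -0.027, "y": -0.026}, {"fingers": -1}, {"fingers": -1}]}}

```text
validation failed for argument at $.ro...
```

```bash
python3 - <<'E'
from bench import r
import cv2,numpy as np,pickle
from h import ray
from scipy.spatial.transform import Rotation as R
o=r.get_obs()
f=r.grab_frame('wrist');pickle.dump(f,open('w1.pkl','wb'))
cv2.imwrite('pics/w1.png',cv2.convertScaleAbs(f['frame'][...,::-1],alpha=1.5))
Rm=R.from_rotvec(o['orientation']).as_matrix()
print(o['clock'],o['tcp_pos'].round(4),o['contact_force'].round(2),Rm.round(3).tolist(),o['joints'].round(2))
d=pickle.load(open('f0.pkl','rb'))
for n,p in(('top',(324.8,238)),('scene',(321.7,237.4))):
  Q=ray(d[n],*p,.127);print(Q.round(4),(Rm.T@(Q-o['tcp_pos'])).round(4))
T=f['world_from_camera'];pc=np.linalg.inv(T)@np.r_[.570,.0145,.127,1];print((f['K']@pc[:3]/pc[2]).round(1))
E
```

```text
0.1 [0.1543 0.6566 0.2494] [-0.79 -0.32  0.57] [[-0.973, 0.229, -0.0], [0.229, 0.973, -0.002], [-0.0, -0.002, -1.0]] [-1.45  0.48  0.02  1.56 -0.01  1.11 -0.08]
[0.5712 0.0158 0.127 ] [-0.5523 -0.5283  0.1233]
[0.5713 0.019  0.127 ] [-0.5518 -0.5251  0.1233]
[-205.4  769.2    1. ]
```

View pics/w1.png

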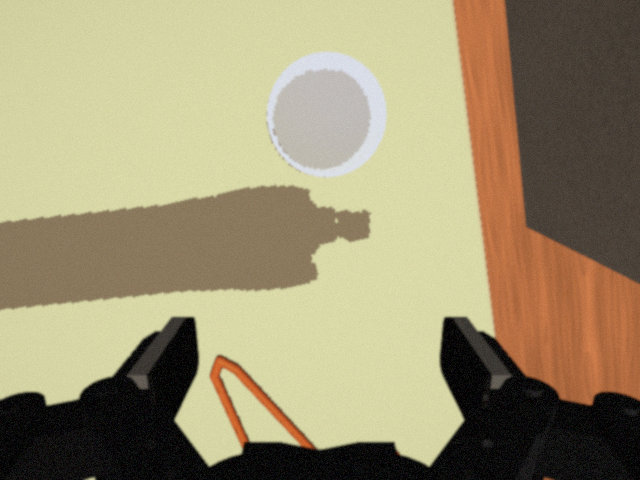

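The calls were refused, so the arm hasn't moved and the picture only shows its start position. I'll retry with every field filled in.

>>> {"fn": "arm_command", "kwargs": {"rows": [{"fingers": -1, "x": -0.027, "y": -0.026, "z": 0, "ax": 0, "ay": 0, "az": 0}, {"fingers": -1, "x": -0.027, "y": -0.026, "z": 0, "ax": 0, "ay": 0, "az": 0}], "grip_force": 20}}

```text
clock: 0.32
tcp_pos: [0.1932, 0.5945, 0.2494]
orientation: [-0.355, -3.121, 0.001]
contact_force: [2.0, -0.3, 0.2]
grip_width: 0.0638
gripper_force: 0.0
```

>>> {"fn": "arm_command", "kwargs": {"rows": [{"fingers": -1, "x": -0.027, "y": -0.026, "z": 0, "ax": 0, "ay": 0, "az": 0}, {"fingers": -1, "x": -0.027, "y": -0.026, "z": 0, "ax": 0, "ay": 0, "az": 0}, {"fingers": -1, "x": -0.027, "y": -0.026, "z": 0, "ax": 0, "ay": 0, "az": 0}, {"fingers": -1, "x": -0.027, "y": -0.026, "z": 0, "ax": 0, "ay": 0, "az": 0}, {"fingers": -1, "x": -0.027, "y": -0.026, "z": 0, "ax": 0, "ay": 0, "az": 0}, {"fingers": -1, "x": -0.027, "y": -0.026, "z": 0, "ax": 0, "ay": 0, "az": 0}, {"fingers": -1, "x": -0.027, "y": -0.026, "z": 0, "ax": 0, "ay": 0, "az": 0}, {"fingers": -1, "x": -0.027, "y": -0.026, "z": 0, "ax": 0, "ay": 0, "az": 0}]}}

```text
clock: 0.98
tcp_pos: [0.3583, 0.3404, 0.2503]
orientation: [-0.362, -3.121, -0.0]
contact_force: [0.4, 0.8, -0.8]
grip_width: 0.0004
gripper_force: 0.0
```

>>> {"fn": "arm_command", "kwargs": {"rows": [{"fingers": -1, "x": -0.027, "y": -0.026, "z": 0, "ax": 0, "ay": 0, "az": 0}, {"fingers": -1, "x": -0.027, "y": -0.026, "z": 0, "ax": 0, "ay": 0, "az": 0}, {"fingers": -1, "x": -0.027, "y": -0.026, "z": 0, "ax": 0, "ay": 0, "az": 0}, {"fingers": -1, "x": -0.027, "y": -0.026, "z": 0, "ax": 0, "ay": 0, "az": 0}, {"fingers": -1, "x": -0.027, "y": -0.026, "z": 0, "ax": 0, "ay": 0, "az": 0}, {"fingers": -1, "x": -0.027, "y": -0.026, "z": 0, "ax": 0, "ay": 0, "az": 0}, {"fingers": -1, "x": -0.027, "y": -0.026, "z": 0, "ax": 0, "ay": 0, "az": 0}, {"fingers": -1, "x": -0.027, "y": -0.026, "z": 0, "ax": 0, "ay": 0, "az": 0}, {"fingers": -1, "x": 0, "y": 0, "z": 0, "ax": 0, "ay": 0, "az": 0}, {"fingers": -1, "x": 0, "y": 0, "z": 0, "ax": 0, "ay": 0, "az": 0}]}}

```text
clock: 1.82
tcp_pos: [0.5211, 0.0878, 0.2501]
orientation: [0.37, 3.12, -0.001]
contact_force: [-0.9, -0.1, -0.9]
grip_width: 0.0003
gripper_force: 0.0
```

```bash
cat > look.py <<'E'
import sys
from bench import r
import cv2,numpy as np,pickle
from h import ray
from scipy.spatial.transform import Rotation as R
o=r.get_obs();n=sys.argv[1]
f=r.grab_frame('wrist');pickle.dump((o,f),open(n+'.pkl','wb'))
cv2.imwrite(f'pics/{n}.png',cv2.convertScaleAbs(f['frame'][...,::-1],alpha=1.2))
Rm=R.from_rotvec(o['orientation']).as_matrix()
print(o['clock'],o['tcp_pos'].round(4),o['contact_force'].round(2),Rm.round(3).tolist(),o['joints'].round(2))
Q=np.array([.5712,.0165,.127]);print((Rm.T@(Q-o['tcp_pos'])).round(4))
T=f['world_from_camera'];pc=np.linalg.inv(T)@np.r_[Q,1];print((f['K']@pc[:3]/pc[2]).round(1))
E
python3 look.py w2
```

```text
1.8167 [0.5211 0.0878 0.2501] [-0.87 -0.08 -0.89] [[-0.972, 0.234, -0.0], [0.234, 0.972, -0.001], [-0.0, -0.001, -1.0]] [-0.59  0.24  0.36  1.92 -0.1   0.99  1.15]
[-0.0653 -0.0575  0.1232]
[234.3 338.8   1. ]
```

View pics/w2.png

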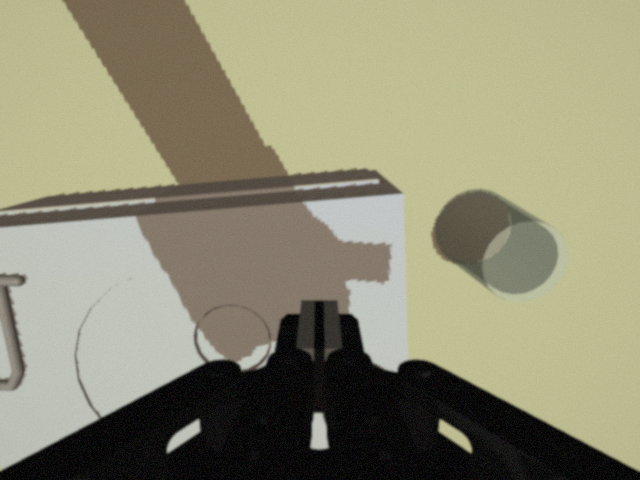

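The wrist view shows the button seam centred near (233,338). My estimate projects to (234,339), so they agree. Next I'll move over it and descend.

>>> {"fn": "arm_command", "kwargs": {"rows": [{"fingers": -1, "x": -0.022, "y": -0.019, "z": 0, "ax": 0, "ay": 0, "az": 0}, {"fingers": -1, "x": -0.022, "y": -0.019, "z": 0, "ax": 0, "ay": 0, "az": 0}, {"fingers": -1, "x": -0.0213, "y": -0.0195, "z": 0, "ax": 0, "ay": 0, "az": 0}, {"fingers": -1, "x": 0, "y": 0, "z": 0.03, "ax": 0, "ay": 0, "az": 0}, {"fingers": -1, "x": 0, "y": 0, "z": 0.03, "ax": 0, "ay": 0, "az": 0}, {"fingers": -1, "x": 0, "y": 0, "z": 0.02, "ax": 0, "ay": 0, "az": 0}, {"fingers": -1, "x": 0, "y": 0, "z": 0.01, "ax": 0, "ay": 0, "az": 0}, {"fingers": -1, "x": 0, "y": 0, "z": 0, "ax": 0, "ay": 0, "az": 0}, {"fingers": -1, "x": 0, "y": 0, "z": 0, "ax": 0, "ay": 0, "az": 0}]}}

```text
clock: 2.62
tcp_pos: [0.5708, 0.0206, 0.1606]
orientation: [-0.359, -3.121, -0.0]
contact_force: [-0.2, 0.5, 0.2]
grip_width: -0.0003
gripper_force: 0.0
```

```bash
python3 look.py w3
```

```text
2.6167 [0.5708 0.0206 0.1606] [-0.23  0.49  0.22] [[-0.974, 0.227, -0.0], [0.227, 0.974, 0.0], [0.0, 0.0, -1.0]] [-0.43  0.43  0.36  1.91 -0.2   0.84  1.38]
[-0.0013 -0.0039  0.0336]
[311.7 309.7   1. ]
```

View pics/w3.png

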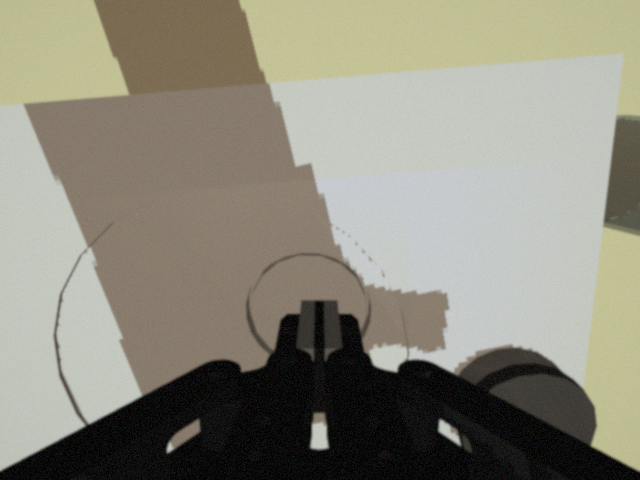

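The seam spans u 247 to 371, so it is centred near (309,312). Correct by (-1, -5) mm and feel downward.

>>> {"fn": "arm_command", "kwargs": {"rows": [{"fingers": -1, "x": -0.001, "y": -0.005, "z": 0, "ax": 0, "ay": 0, "az": 0}, {"fingers": -1, "x": 0, "y": 0, "z": 0.006, "ax": 0, "ay": 0, "az": 0}, {"fingers": -1, "x": 0, "y": 0, "z": 0.004, "ax": 0, "ay": 0, "az": 0}, {"fingers": -1, "x": 0, "y": 0, "z": 0.002, "ax": 0, "ay": 0, "az": 0}, {"fingers": -1, "x": 0, "y": 0, "z": 0, "ax": 0, "ay": 0, "az": 0}, {"fingers": -1, "x": 0, "y": 0, "z": 0, "ax": 0, "ay": 0, "az": 0}]}}

```text
clock: 3.17
tcp_pos: [0.5706, 0.0144, 0.1482]
orientation: [-0.362, -3.12, 0.0]
contact_force: [0.3, 0.2, 0.2]
grip_width: 0.0
gripper_force: 0.0
```

>>> {"fn": "arm_command", "kwargs": {"rows": [{"fingers": -1, "x": 0, "y": 0, "z": 0.001, "ax": 0, "ay": 0, "az": 0}, {"fingers": -1, "x": 0, "y": 0, "z": 0.001, "ax": 0, "ay": 0, "az": 0}, {"fingers": -1, "x": 0, "y": 0, "z": 0, "ax": 0, "ay": 0, "az": 0}, {"fingers": -1, "x": 0, "y": 0, "z": 0, "ax": 0, "ay": 0, "az": 0}]}}

```text
clock: 3.5
tcp_pos: [0.5707, 0.0144, 0.1463]
orientation: [-0.362, -3.121, -0.0]
contact_force: [0.3, 0.0, -0.5]
grip_width: 0.0001
gripper_force: 0.0
```

>>> {"fn": "arm_command", "kwargs": {"rows": [{"fingers": -1, "x": 0, "y": 0, "z": 0.001, "ax": 0, "ay": 0, "az": 0}, {"fingers": -1, "x": 0, "y": 0, "z": 0.001, "ax": 0, "ay": 0, "az": 0}, {"fingers": -1, "x": 0, "y": 0, "z": 0, "ax": 0, "ay": 0, "az": 0}, {"fingers": -1, "x": 0, "y": 0, "z": 0, "ax": 0, "ay": 0, "az": 0}]}}

```text
clock: 3.83
tcp_pos: [0.5708, 0.0143, 0.1444]
orientation: [0.362, 3.12, 0.0]
contact_force: [0.4, -0.4, 0.7]
grip_width: -0.0001
gripper_force: 0.5
```

The tip is already below panel level with almost no force, so it is in the hole. Keep pressing.

>>> {"fn": "arm_command", "kwargs": {"rows": [{"fingers": -1, "x": 0, "y": 0, "z": 0.001, "ax": 0, "ay": 0, "az": 0}, {"fingers": -1, "x": 0, "y": 0, "z": 0.001, "ax": 0, "ay": 0, "az": 0}, {"fingers": -1, "x": 0, "y": 0, "z": 0, "ax": 0, "ay": 0, "az": 0}, {"fingers": -1, "x": 0, "y": 0, "z": 0, "ax": 0, "ay": 0, "az": 0}]}}

```text
clock: 4.17
tcp_pos: [0.5706, 0.0143, 0.1421]
orientation: [-0.362, -3.121, 0.0]
contact_force: [-0.5, -0.4, 0.2]
grip_width: -0.0002
gripper_force: 0.0
```

>>> {"fn": "arm_command", "kwargs": {"rows": [{"fingers": -1, "x": 0, "y": 0, "z": 0.001, "ax": 0, "ay": 0, "az": 0}, {"fingers": -1, "x": 0, "y": 0, "z": 0.001, "ax": 0, "ay": 0, "az": 0}, {"fingers": -1, "x": 0, "y": 0, "z": 0, "ax": 0, "ay": 0, "az": 0}, {"fingers": -1, "x": 0, "y": 0, "z": 0, "ax": 0, "ay": 0, "az": 0}]}}

```text
clock: 4.5
tcp_pos: [0.5706, 0.0143, 0.1403]
orientation: [-0.362, -3.12, -0.0]
contact_force: [-1.6, 0.6, 3.9]
grip_width: 0.0003
gripper_force: 2.2
```

>>> {"fn": "arm_command", "kwargs": {"rows": [{"fingers": -1, "x": 0, "y": 0, "z": 0.001, "ax": 0, "ay": 0, "az": 0}, {"fingers": -1, "x": 0, "y": 0, "z": 0, "ax": 0, "ay": 0, "az": 0}, {"fingers": -1, "x": 0, "y": 0, "z": 0, "ax": 0, "ay": 0, "az": 0}]}}

```text
clock: 4.75
tcp_pos: [0.5707, 0.0143, 0.14]
orientation: [-0.362, -3.121, -0.001]
contact_force: [-3.7, -0.0, 9.8]
grip_width: -0.0005
gripper_force: 5.2
```

>>> {"fn": "arm_command", "kwargs": {"rows": [{"fingers": -1, "x": 0, "y": 0, "z": 0.001, "ax": 0, "ay": 0, "az": 0}, {"fingers": -1, "x": 0, "y": 0, "z": 0, "ax": 0, "ay": 0, "az": 0}, {"fingers": -1, "x": 0, "y": 0, "z": 0, "ax": 0, "ay": 0, "az": 0}]}}

```text
clock: 5.0
tcp_pos: [0.5707, 0.0143, 0.1398]
orientation: [-0.362, -3.121, -0.001]
contact_force: [-6.2, 0.2, 18.2]
grip_width: 0.0001
gripper_force: 9.0
```

The stop is firm at 18 N, at the expected full depth. Hold so the drawer can run out, then check.

>>> {"fn": "arm_command", "kwargs": {"rows": [{"fingers": -1, "x": 0, "y": 0, "z": 0, "ax": 0, "ay": 0, "az": 0}, {"fingers": -1, "x": 0, "y": 0, "z": 0, "ax": 0, "ay": 0, "az": 0}, {"fingers": -1, "x": 0, "y": 0, "z": 0, "ax": 0, "ay": 0, "az": 0}, {"fingers": -1, "x": 0, "y": 0, "z": 0, "ax": 0, "ay": 0, "az": 0}, {"fingers": -1, "x": 0, "y": 0, "z": 0, "ax": 0, "ay": 0, "az": 0}, {"fingers": -1, "x": 0, "y": 0, "z": 0, "ax": 0, "ay": 0, "az": 0}, {"fingers": -1, "x": 0, "y": 0, "z": 0, "ax": 0, "ay": 0, "az": 0}, {"fingers": -1, "x": 0, "y": 0, "z": 0, "ax": 0, "ay": 0, "az": 0}, {"fingers": -1, "x": 0, "y": 0, "z": 0, "ax": 0, "ay": 0, "az": 0}, {"fingers": -1, "x": 0, "y": 0, "z": 0, "ax": 0, "ay": 0, "az": 0}]}}

```text
clock: 5.83
tcp_pos: [0.5707, 0.0143, 0.1398]
orientation: [-0.362, -3.121, -0.001]
contact_force: [-6.2, 0.6, 18.5]
grip_width: 0.0001
gripper_force: 8.9
```

```bash
python3 - <<'E'
from bench import r
import cv2
c=[cv2.resize(r.grab_frame(n)['frame'][b[1]:b[3],b[0]:b[2],::-1],(390,400)) for n,b in(("top",(220,150,460,390)),("scene",(230,150,400,320)))]
cv2.imwrite('pics/chk.png',cv2.convertScaleAbs(cv2.hconcat(c),alpha=1.5))
E
```

```text
(no output)
```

View pics/chk.png

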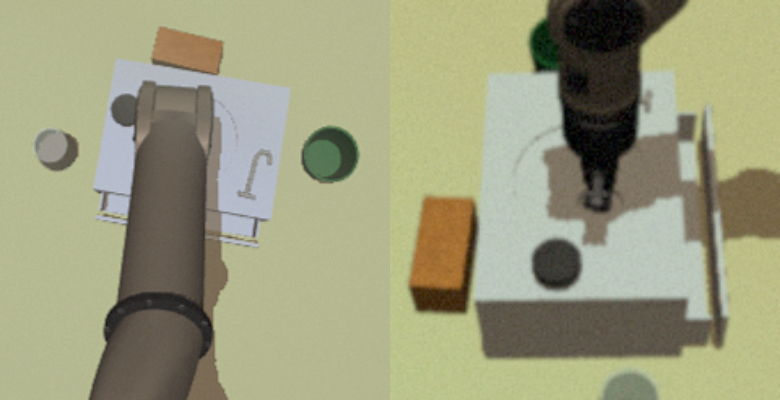

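The drawer stands out on the -x side and everything else is in place. I'll hold a little longer, then lift straight up.

>>> {"fn": "arm_command", "kwargs": {"rows": [{"fingers": -1, "x": 0, "y": 0, "z": 0, "ax": 0, "ay": 0, "az": 0}, {"fingers": -1, "x": 0, "y": 0, "z": 0, "ax": 0, "ay": 0, "az": 0}, {"fingers": -1, "x": 0, "y": 0, "z": 0, "ax": 0, "ay": 0, "az": 0}, {"fingers": -1, "x": 0, "y": 0, "z": 0, "ax": 0, "ay": 0, "az": 0}, {"fingers": -1, "x": 0, "y": 0, "z": 0, "ax": 0, "ay": 0, "az": 0}, {"fingers": -1, "x": 0, "y": 0, "z": 0, "ax": 0, "ay": 0, "az": 0}, {"fingers": -1, "x": 0, "y": 0, "z": 0, "ax": 0, "ay": 0, "az": 0}, {"fingers": -1, "x": 0, "y": 0, "z": 0, "ax": 0, "ay": 0, "az": 0}]}}

```text
clock: 6.6
tcp_pos: [0.5707, 0.0143, 0.1398]
orientation: [-0.362, -3.121, -0.001]
contact_force: [-6.6, 0.7, 17.6]
grip_width: 0.0002
gripper_force: 8.9
```

>>> {"fn": "arm_command", "kwargs": {"rows": [{"fingers": -1, "x": 0, "y": 0, "z": -0.003, "ax": 0, "ay": 0, "az": 0}, {"fingers": -1, "x": 0, "y": 0, "z": -0.004, "ax": 0, "ay": 0, "az": 0}, {"fingers": -1, "x": 0, "y": 0, "z": -0.01, "ax": 0, "ay": 0, "az": 0}, {"fingers": -1, "x": 0, "y": 0, "z": -0.02, "ax": 0, "ay": 0, "az": 0}, {"fingers": -1, "x": 0, "y": 0, "z": -0.02, "ax": 0, "ay": 0, "az": 0}, {"fingers": -1, "x": 0, "y": 0, "z": -0.02, "ax": 0, "ay": 0, "az": 0}, {"fingers": -1, "x": 0, "y": 0, "z": -0.02, "ax": 0, "ay": 0, "az": 0}, {"fingers": -1, "x": 0, "y": 0, "z": -0.01, "ax": 0, "ay": 0, "az": 0}, {"fingers": -1, "x": 0, "y": 0, "z": 0, "ax": 0, "ay": 0, "az": 0}, {"fingers": -1, "x": 0, "y": 0, "z": 0, "ax": 0, "ay": 0, "az": 0}]}}

```text
clock: 7.43
tcp_pos: [0.5706, 0.0144, 0.2452]
orientation: [0.361, 3.12, 0.0]
contact_force: [-0.7, -0.1, 0.1]
grip_width: 0.0
gripper_force: 0.0
```

```bash
python3 - <<'E'
from bench import r
import cv2
c=[cv2.resize(r.grab_frame(n)['frame'][b[1]:b[3],b[0]:b[2],::-1],(390,400)) for n,b in(("wrist",(0,0,640,480)),("scene",(230,150,400,320)))]
cv2.imwrite('pics/chk2.png',cv2.convertScaleAbs(cv2.hconcat(c),alpha=1.3))
E
```

```text
(no output)
```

View pics/chk2.png

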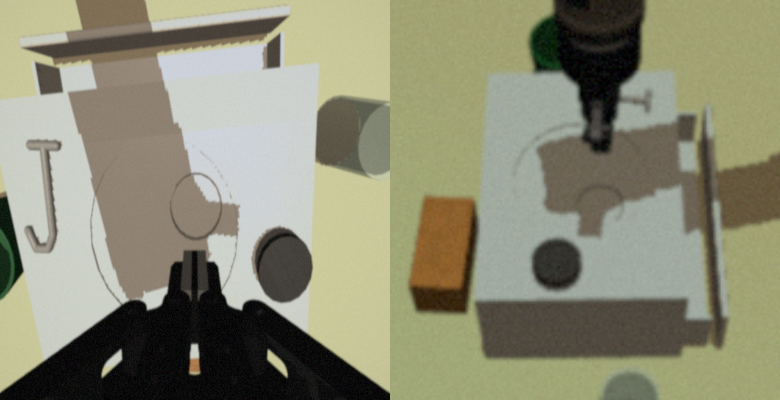

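The drawer is open, the button is free, the gripper is well clear and nothing else has moved.

```bash
python3 -c "
from bench import r
print(r.hand_in())"
```

```text
the job is handed in; nothing more can be done
None
```

I pressed the hidden button fully home, the drawer sprang open untouched and stayed out, the button was then released and nothing else moved; the job is handed in at about 7.5 s on the robot clock (no verdict was returned).

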